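Lock a three-spindle bench drive for transport

TASK

Lock this bench drive for transport: first turn the black rotary isolator a quarter turn clockwise to off. Then crank each of the three spindle hubs round until its slot lines up exactly with the slots in the two lugs beside it, and lay every loose square steel lock bar fully home across lugs and hub, centred, one to a station (any station; there may be fewer bars than stations). Last of all throw the black brake lever fully over to its other side; leave the small black bottle standing.

Things in the scene. Friction and masses are not known exactly. Their poses are not given: they have to be found in the camera images.
- station_1: The left spindle station, fixed: base plate 85 x 130 x 10 mm. Origin at the centre of its underside, z up, -x side roughly towards the robot, +y along its fixed slots. At y = +44 and -44 mm a lug (36 mm in x, 16 mm in y, top z = 34 mm) with an open slot along y, 21.5 mm wide, 8 mm deep (floor z = 26 mm); the hub turns between them
- hub_1 (a joint): Angle (rad) of station_1's hub about the vertical through the station's origin, counter-clockwise from above positive, stops at +-0.9; stays where left (0.12 N m). A 60 mm steel disc, top z = 34 mm, with a slot right across, 21.5 mm wide, 8 mm deep; at 0 it is in line with the lug slots. Its crank arm is at right angles to the slot, pointing to the station's -x at 0
- crank_1 (a point): Top centre (64 mm above the bench) of the black upright crank pin of hub_1: 16 mm diameter, 40 mm long (24 to 64 mm above the bench), on the arm 65 mm from the hub's axis. It moves with the hub
- seat_1 (a point): Fixed point on the axis of station_1, 35 mm above the bench: where the centre of a lock bar lies when fully home
- station_2: The middle spindle station, fixed: base plate 85 x 130 x 10 mm. Origin at the centre of its underside, z up, -x side roughly towards the robot, +y along its fixed slots. At y = +44 and -44 mm a lug (36 mm in x, 16 mm in y, top z = 34 mm) with an open slot along y, 21.5 mm wide, 8 mm deep (floor z = 26 mm); the hub turns between them
- hub_2 (a joint): Angle (rad) of station_2's hub about the vertical through the station's origin, counter-clockwise from above positive, stops at +-0.9; stays where left (0.12 N m). A 60 mm steel disc, top z = 34 mm, with a slot right across, 21.5 mm wide, 8 mm deep; at 0 it is in line with the lug slots. Its crank arm is at right angles to the slot, pointing to the station's -x at 0
- crank_2 (a point): Top centre (64 mm above the bench) of the black upright crank pin of hub_2: 16 mm diameter, 40 mm long (24 to 64 mm above the bench), on the arm 65 mm from the hub's axis. It moves with the hub
- seat_2 (a point): Fixed point on the axis of station_2, 35 mm above the bench: where the centre of a lock bar lies when fully home
- station_3: The right spindle station, fixed: base plate 85 x 130 x 10 mm. Origin at the centre of its underside, z up, -x side roughly towards the robot, +y along its fixed slots. At y = +44 and -44 mm a lug (36 mm in x, 16 mm in y, top z = 34 mm) with an open slot along y, 21.5 mm wide, 8 mm deep (floor z = 26 mm); the hub turns between them
- hub_3 (a joint): Angle (rad) of station_3's hub about the vertical through the station's origin, counter-clockwise from above positive, stops at +-0.9; stays where left (0.12 N m). A 60 mm steel disc, top z = 34 mm, with a slot right across, 21.5 mm wide, 8 mm deep; at 0 it is in line with the lug slots. Its crank arm is at right angles to the slot, pointing to the station's -x at 0
- crank_3 (a point): Top centre (64 mm above the bench) of the black upright crank pin of hub_3: 16 mm diameter, 40 mm long (24 to 64 mm above the bench), on the arm 65 mm from the hub's axis. It moves with the hub
- seat_3 (a point): Fixed point on the axis of station_3, 35 mm above the bench: where the centre of a lock bar lies when fully home
- bar_1: Loose square steel lock bar, 110 x 18 x 18 mm, 0.28 kg, lying on the bench (may be absent; all bars are alike and any bar fits any station). Origin at its centre, x along its length; any of its four long faces may be down. It lies home with its lower half in the slots and its top 10 mm above the hub
- bar_2: Loose square steel lock bar, 110 x 18 x 18 mm, 0.28 kg, lying on the bench (may be absent; all bars are alike and any bar fits any station). Origin at its centre, x along its length; any of its four long faces may be down. It lies home with its lower half in the slots and its top 10 mm above the hub
- bar_3: Loose square steel lock bar, 110 x 18 x 18 mm, 0.28 kg, lying on the bench (may be absent; all bars are alike and any bar fits any station). Origin at its centre, x along its length; any of its four long faces may be down. It lies home with its lower half in the slots and its top 10 mm above the hub
- switch_box: Fixed grey plinth 90 x 80 x 30 mm of the rotary isolator, which stands at its centre. Origin at the centre of the underside
- isolator (a joint): Black rotary isolator handle, turning about the vertical: 0 = ON, grip bar along the switch_box's x axis; 1.57 (stop) = OFF, turned a quarter turn CLOCKWISE seen from above, grip bar along the box's y axis. It stays where it is left (friction 0.06 N m)
- isolator_grip (a point): Point on the isolator's axis in its grip bar, at the height to grip. The bar is 46 mm long, 14 mm thick, from 42 to 74 mm above the bench; this point is 67 mm above the bench
- brake_box: Fixed grey plinth 90 x 80 x 30 mm of the brake lever, which stands at its centre. Origin at the centre of the underside; the lever swings along its x axis
- brake (a joint): Black brake lever: 0 = released, leaning to the brake_box's -x side; 1.0 (stop) = applied, leaning as far to its +x side. It stays where it is left. 10 mm rod, 80 mm from its pivot (52 mm above the bench, over the box's origin) to the centre of its 26 mm ball; the block at its foot is 55 mm high
- brake_tip (a point): Centre of the 26 mm ball at the top of the brake lever; it moves with the lever
- bottle: Small black bottle with a white cap, 40 mm wide, 76 mm high, standing behind the stations. Origin at the centre of its base, z up
- screwdriver: Bystander: small green screwdriver, 144 mm long, 22 mm thick, lying on the bench among the bars
- wrench: Bystander: small steel wrench, 142 x 20 x 6 mm, lying on the bench among the bars

How it is judged:
By the outcome, as a careful person would: the job done as asked, in the order asked, and still so for the second after the job is handed in, with the robot touching nothing.
Of bar_1, bar_2, bar_3 only 2 to 3 are there at a start; the rules pass over those that are not, and their reading is None.
At some moment in a run one of bar_1, bar_2, bar_3 may be knocked a few centimetres aside while the robot is not near it.
Once in a run the grip may slacken for a moment while it holds something.
It also fails if it takes over 210 s, if anything falls off the work surface, if the arm or the gripper's body presses on something with over 40 N, if the wrist force passes 120 N, or if a joint passes its speed limit or range.

ROBOT

A 7-joint arm with a two-finger parallel gripper is mounted at the origin on a cart in front of the work surface, level with it; the furniture and walls round the work are solid. World frame = base frame: x ahead of the robot, y to its left, z up, the work surface at z = 0. Lengths are in m, angles in degrees, forces in N, time in s.
With the tool pointing down it reaches from about 0.35 to 0.775 m from the base axis. Payload 3.1 kg.
Tool frame: the origin (TCP) lies at the very end of the fingers, on their centre line; the grasp point (between the pads) lies 19 mm behind it; z points along the fingers, y is the line along which they close (so a half turn about z gives the same grasp; the last joint's range is limited). The gripper opens to 85 mm and grips with 20 to 120 N. Pads are 22 mm wide; open, the fingers measure 114 mm over their backs; the gripper's body (76 mm by 85 mm) begins 54 mm behind the grasp point. The pads swing forward as they close: fully open they stand 13 mm farther back than shut.
Start: joints at [-77.332, 17.813, 0.802, 86.603, -0.252, 75.585, -1.558], TCP at [0.143, 0.531, 0.231] pointing down, gripper open.
Joint ranges: [-154.91, 154.91], [-16.99, 109.72], [-72.82, 74.43], [7.12, 147.25], [-82.49, 262.49], [11.32, 116.49], [-174.64, 174.64]. Speed limits (degrees/s): [159.86, 159.86, 180, 180, 180, 180, 180].

INTERFACE

Orientations are given as [roll, pitch, yaw] about the fixed x, y, z axes, in that order (R = Rz(yaw) Ry(pitch) Rx(roll)).
In Python, from station import robot gives the robot as it stands. Calls block until the motion is done:
- robot.move_to(position, orientation): joint-space move of the TCP to a pose.
- robot.line_to(position, orientation=None, velocity=0.15, f_stop=None): straight line of the TCP; orientation=None keeps the orientation; velocity is the mean speed in m/s. With f_stop (N) it stops when the force on the tool has changed by that much, and returns True; else False.
- robot.move_j(angles): joint-space move.
- robot.gripper_to(opening, force=None): opening from 0.0 (shut) to 1.0 (fully open); force is the grip in N (None keeps the last); returns when the fingers have stopped.
- robot.pause(seconds).
- robot.inverse_kinematics(position, orientation): joint angles nearest the present ones, or None.
- robot.sense(): the state.
- robot.grab_frame(name): name is "scene" or "side" or "wrist"; returns the picture (384x512x3 uint8, red, green, blue); there is no depth.
- robot.calibration(name): a dict with "mtx" (3x3 intrinsics, pixels), "extrinsics" (4x4, takes a point from world to camera coordinates); the wrist camera has in their place "T_tool_cam" (4x4, takes a point from camera to tool coordinates, whose origin is the TCP and whose axes are the flange's). Camera axes: x right, y up, looking along -z (the intrinsics and any distortion apply to the point x, -y, -z); pixel columns grow to the right and rows downward; lengths in m; the calibration is good to about 2 mm. A picture is of the moment at which its call begins: read the wrist's pose just before it. calibration takes no time and is no camera call.
A pose or a line that the arm cannot do raises robot.PlanningError and nothing moves.
- robot.close_job(): hands the job in; it is judged then, once.
The state is a dict: "time_s": time; "joint_positions": joint angles; "dq": joint speeds; "joint_torque": joint torques, N m; "tool_pos": TCP position; "eef_rot": TCP orientation; "contact_force": force on the tool from outside, world axes, zero at the start; "torque": the same for the moment, N m; "finger_gap": opening from 0.0 (shut) to 1.0 (fully open); "gripper_force": force on a finger pad.
Only numpy, scipy, OpenCV 4.12 (cv2) and the standard library are available. Lean on these libraries where they do the work, as an engineer would, in place of code of your own. Each camera call takes 0.05 s, during which the arm holds its last target. There are 200 camera calls.

## Working session

There is one attempt and no reset: what is moved stays moved. The work goes in short steps, each a Python script; the robot and the scene stay as the last script left them, time stands still between calls to the robot, and variables do not carry over. Pictures are saved under pics/ and viewed, at most 14 in all, crops included, and the job is handed in when it is done.

```bash
ls; mkdir -p pics
python3 - <<'E'
from station import robot
import cv2,numpy as np
s=robot.sense();print(s['time_s'],s['tool_pos'],s['eef_rot'],s['finger_gap'])
for n in("scene","side","wrist"):
    im=robot.grab_frame(n);cv2.imwrite(f'pics/{n}0.png',im[:,:,::-1]);print(n,{k:np.round(v,4).tolist() for k,v in robot.calibration(n).items()})
a=cv2.imread('pics/scene0.png');cv2.imwrite('pics/scene0b.png',cv2.resize(a,(800,600),interpolation=cv2.INTER_CUBIC))
a=cv2.imread('pics/side0.png');cv2.imwrite('pics/side0b.png',cv2.resize(a,(800,600),interpolation=cv2.INTER_CUBIC))
E
```

```text
pics
station.py
0.0 [0.1426866  0.53041968 0.23021741] [-1.79866119e+02  5.53050447e-03  1.64948307e+02] 0.9975029555391334
scene {'mtx': [[371.3352, 0.0, 256.0437], [0.0, 371.3352, 190.1144], [0.0, 0.0, 1.0]], 'extrinsics': [[0.4826, -0.8758, 0.0012, -0.2631], [0.5818, 0.3216, 0.747, -0.4176], [-0.6547, -0.3599, 0.6648, -1.0439], [0.0, 0.0, 0.0, 1.0]]}
side {'mtx': [[414.1108, 0.0, 250.2087], [0.0, 414.1108, 185.0459], [0.0, 0.0, 1.0]], 'extrinsics': [[-0.9991, 0.0374, 0.0191, 0.5666], [-0.0105, -0.6623, 0.7492, -0.083], [0.0407, 0.7483, 0.6621, -1.3166], [0.0, 0.0, 0.0, 1.0]]}
wrist {'mtx': [[274.7976, 0.0, 257.3301], [0.0, 274.7976, 194.0992], [0.0, 0.0, 1.0]], 'T_tool_cam': [[-0.0006, 0.9615, 0.2748, 0.0689], [1.0, 0.0007, -0.0004, -0.0003], [-0.0005, 0.2748, -0.9615, -0.1429], [0.0, 0.0, 0.0, 1.0]]}
```

View pics/scene0b.png

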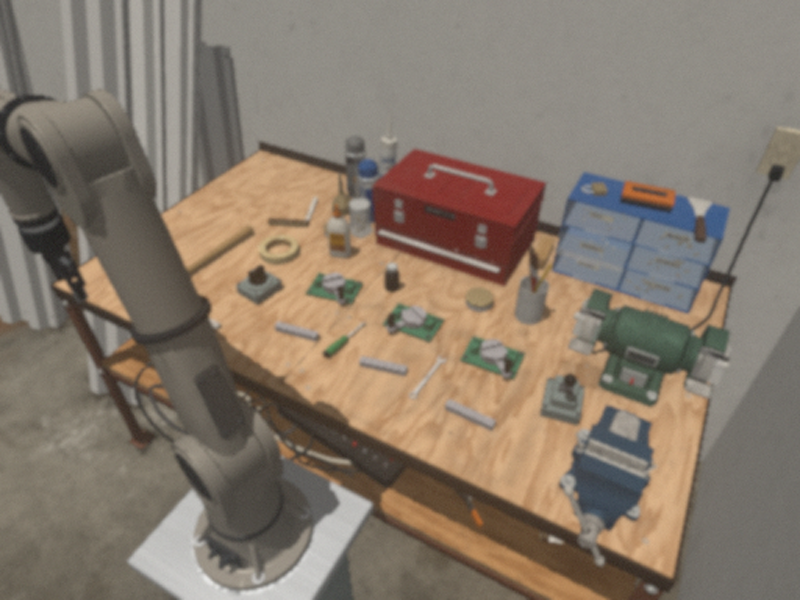

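View pics/side0b.png

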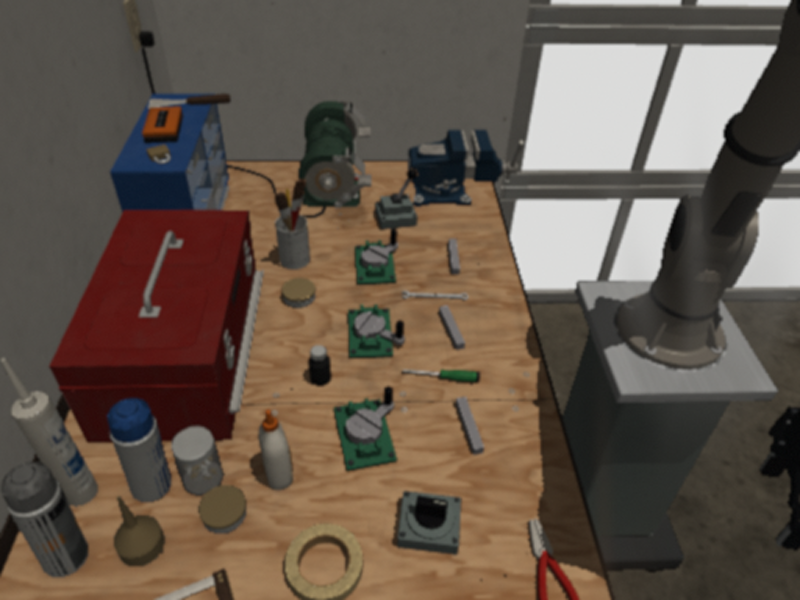

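Three green stations run left to right at scene px (335,287), (415,321) and (493,357), in 800x600 pixels. The three bars are at (298,331), (384,367) and (470,413). The isolator is at (259,278), the brake at (566,395), and the bottle at (391,278).

```bash
cat > h.py <<'E'
from station import robot
import cv2,numpy as np
from scipy.spatial.transform import Rotation as Rn
def R(o): return Rn.from_euler('xyz',o,degrees=True).as_matrix()
def cam(n,pose=None):
    c=robot.calibration(n)
    if n=='wrist':
        T=np.eye(4);T[:3,:3]=R(pose[1]);T[:3,3]=pose[0]
        return c['mtx'],T@c['T_tool_cam']
    return c['mtx'],np.linalg.inv(c['extrinsics'])
def ray(C,uv):
    K,T=C;d=np.linalg.inv(K)@[uv[0],uv[1],1];return T[:3,3],T[:3,:3]@(d*[1,-1,-1])
def plane(C,uv,z):
    o,d=ray(C,uv);return o+d*(z-o[2])/d[2]
def proj(C,p):
    K,T=C;q=T[:3,:3].T@(np.asarray(p)-T[:3,3]);q=K@(q*[1,-1,-1]);return q[:2]/q[2]
def tri(obs):
    A=np.zeros((3,3));b=np.zeros(3)
    for C,uv in obs:
        o,d=ray(C,uv);d=d/np.linalg.norm(d);M=np.eye(3)-np.outer(d,d);A+=M;b+=M@o
    return np.linalg.solve(A,b)
def snap(n,name):
    s=robot.sense();p=(s['tool_pos'],s['eef_rot']);im=robot.grab_frame(n)[:,:,::-1].copy()
    cv2.imwrite(f'pics/{name}.png',im);np.savez(f'pics/{name}.npz',p=p[0],o=p[1])
    return im,cam(n,p)
def load(name):
    z=np.load(f'pics/{name}.npz');return cv2.imread(f'pics/{name}.png'),cam('wrist',(z['p'],z['o']))
E
python3 - <<'E'
from h import *
a,b=cam('scene'),cam('side')
np.set_printoptions(precision=3,suppress=True)
for n,p,q in [('iso',(259,275),(431,508)),('s1',(335,287),(365,432)),('s2',(415,321),(370,328)),('s3',(493,357),(375,260)),('b1',(298,331),(468,424)),('b2',(384,367),(452,327)),('b3',(470,413),(454,256)),('braketip',(571,380),(411,172)),('bottletop',(391,266),(319,352))]:
    p=np.array(p)*.64;q=np.array(q)*.64
    print(n,tri([(a,p),(b,q)]),plane(a,p,0),plane(b,q,0))
for p in [(.45,.3,.35),(.55,0,.35),(.55,0,.45),(.5,.2,.35),(.5,-.2,.35)]:
  for y in (0,90,180,-90):
    print(p,y,robot.inverse_kinematics(p,[180,0,y]) is not None,end=';')
E
```

```text
iso [0.526 0.409 0.049] [0.571 0.453 0.   ] [0.519 0.382 0.   ]
s1 [0.622 0.24  0.006] [0.629 0.244 0.   ] [0.621 0.236 0.   ]
s2 [ 0.609 -0.007  0.009] [ 0.617 -0.003  0.   ] [ 0.609 -0.017  0.   ]
s3 [ 0.593 -0.222  0.008] [ 0.598 -0.219  0.   ] [ 0.595 -0.235 -0.   ]
b1 [0.442 0.227 0.006] [0.447 0.231 0.   ] [0.441 0.224 0.   ]
b2 [ 0.444 -0.013  0.004] [ 0.448 -0.011  0.   ] [ 0.443 -0.017  0.   ]
b3 [ 0.416 -0.238  0.008] [ 0.424 -0.237  0.   ] [ 0.413 -0.247  0.   ]
braketip [ 0.506 -0.408  0.123] [ 0.618 -0.399  0.   ] [ 0.49  -0.613  0.   ]
bottletop [0.702 0.113 0.071] [0.779 0.157 0.   ] [0.708 0.047 0.   ]
(0.45, 0.3, 0.35) 0 True;(0.45, 0.3, 0.35) 90 True;(0.45, 0.3, 0.35) 180 True;(0.45, 0.3, 0.35) -90 True;(0.55, 0, 0.35) 0 True;(0.55, 0, 0.35) 90 True;(0.55, 0, 0.35) 180 True;(0.55, 0, 0.35) -90 True;(0.55, 0, 0.45) 0 True;(0.55, 0, 0.45) 90 True;(0.55, 0, 0.45) 180 True;(0.55, 0, 0.45) -90 True;(0.5, 0.2, 0.35) 0 True;(0.5, 0.2, 0.35) 90 True;(0.5, 0.2, 0.35) 180 True;(0.5, 0.2, 0.35) -90 True;(0.5, -0.2, 0.35) 0 True;(0.5, -0.2, 0.35) 90 True;(0.5, -0.2, 0.35) 180 True;(0.5, -0.2, 0.35) -90 True;
```

Run:
```python
from h import *
s=robot.sense();robot.line_to(s['tool_pos']+[0,0,.07],velocity=.3)
for i,y in enumerate([.38,.28,.18,.08,0,-.10,-.2,-.3,-.38]):
    robot.move_to([.5,y,.2],[180,0,180]);robot.pause(.2);snap('wrist',f'w{i}')
s=robot.sense();print(s['time_s'],s['tool_pos'],s['eef_rot'],s['joint_positions'])
rows=[cv2.hconcat([cv2.imread(f'pics/w{i}.png') for i in r])for r in((0,2),(4,6))]
m=cv2.vconcat(rows);cv2.imwrite('pics/m.png',cv2.resize(m,(800,600),interpolation=cv2.INTER_AREA))
```

```text
8.0 [ 0.50101767 -0.37811159  0.20007356] [ 1.79933073e+02  3.78727636e-02 -1.79828925e+02] [ 16.81111792  29.8744547   29.53116603  77.06996213 -14.68187024
  76.82112226 136.56631678]
```

View pics/m.png

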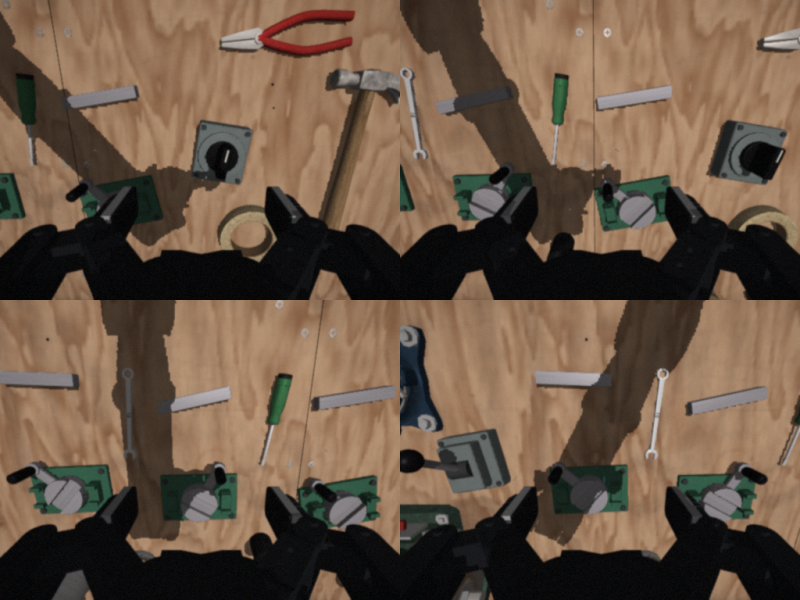

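The montage confirms the layout, with image up being −x and image right being +y. The isolator, brake, cranks and all three bars are visible. Next I take closer views over each fixture from two opposite yaws, so that hand-eye offset cancels.

Run:
```python
from h import *
P={'br':(.49,-.40),'s3':(.593,-.222),'s2':(.609,-.007),'s1':(.622,.24),'is':(.526,.409)}
for yaw,sg in((180,1),(0,-1)):
    its=list(P.items()); its=its if sg>0 else its[::-1]
    for n,(x,y) in its:
        try: robot.move_to([x+sg*.03,y,.17],[180,0,yaw])
        except robot.PlanningError as e: print(n,yaw,e);continue
        robot.pause(.2);snap('wrist',f'{n}_{yaw}')
s=robot.sense();print(s['time_s'],s['joint_positions'])
t=[]
for n in('s1','s2','s3','is','br'):
  for yaw in(180,0):
    try:im,C=load(f'{n}_{yaw}')
    except Exception: continue
    u,v=proj(C,(*P[n],.03)).astype(int);print(n,yaw,u,v)
    a=cv2.getRectSubPix(im,(200,150),(float(u),float(v)));cv2.putText(a,f'{n}_{yaw}',(2,12),0,.4,(0,0,255));t.append(cv2.resize(a,(266,200)))
while len(t)<12:t.append(t[0]*0)
m=cv2.vconcat([cv2.hconcat(t[i:i+3]) for i in(0,3,6)])
cv2.imwrite('pics/m2.png',m);cv2.imwrite('pics/m3.png',cv2.resize(t[9],(532,400)))
```

```text
20.1667 [  2.18934673  38.28903986  61.36002351  83.69986325 -33.81533891
  77.96962918 -24.43987519]
s1 180 260 155
s1 0 260 155
s2 180 260 156
s2 0 259 156
s3 180 260 157
s3 0 259 157
is 180 260 154
is 0 256 156
br 180 256 155
br 0 259 158
```

View pics/m2.png

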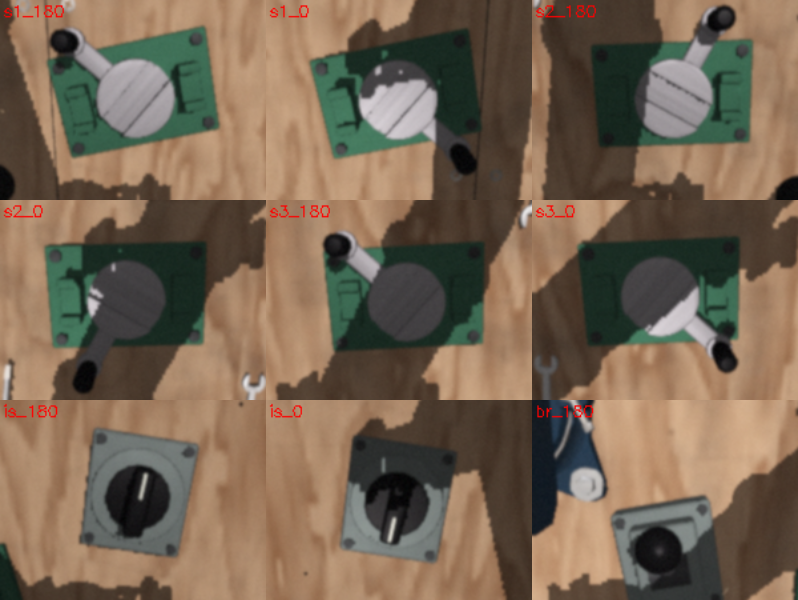

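The crops show all three hubs turned off line: s1's pin is up-left, s2's pin is up and slightly right, and s3's pin is up-left in the yaw-180 views. The isolator grip runs along image vertical and the brake ball is visible. Next I measure by masks.

```bash
cat >> h.py <<'E'
def order(xy,th): return xy
def rect_plane(C,cnt,z):
    """min-area rect of a contour cast on plane z -> centre, (long,short), yaw of long side (deg, -90..90)"""
    w=np.array([plane(C,p,z)[:2] for p in cnt.reshape(-1,2)+0.0])
    (c,(a,b),t)=cv2.minAreaRect((w*1000).astype(np.float32))
    if a<b: a,b,t=b,a,t+90
    return np.array(c)/1000,(a,b),(t+90)%180-90
def blob(mask,uv,rmax=80,amin=60,k=3):
    mask=cv2.morphologyEx(mask,cv2.MORPH_OPEN,np.ones((k,k),np.uint8))
    cs=[c for c in cv2.findContours(mask,cv2.RETR_EXTERNAL,cv2.CHAIN_APPROX_NONE)[0] if cv2.contourArea(c)>amin]
    cs=[c for c in cs if abs(cv2.pointPolygonTest(c,tuple(map(float,uv)),True))<rmax or cv2.pointPolygonTest(c,tuple(map(float,uv)),True)>0]
    return max(cs,key=cv2.contourArea) if cs else None
def green(im):
    h=cv2.cvtColor(im,cv2.COLOR_BGR2HSV);return cv2.inRange(h,(65,70,15),(95,255,255))
E
python3 - <<'E'
from h import *
np.set_printoptions(precision=4,suppress=True)
P={'s3':(.593,-.222),'s2':(.609,-.007),'s1':(.622,.24)}
for n in('s1','s2','s3'):
  for yaw in(180,0):
    im,C=load(f'{n}_{yaw}');uv=proj(C,(*P[n],.01))
    c=blob(green(im),uv); r=rect_plane(C,cv2.convexHull(c),.01)
    ctr=r[0]
    # pin: dark pixels
    pc=[]
    dark=cv2.inRange(im.max(2),0,38)
    cs=cv2.findContours(cv2.morphologyEx(dark,cv2.MORPH_OPEN,np.ones((3,3))),cv2.RETR_EXTERNAL,cv2.CHAIN_APPROX_NONE)[0]
    for q in cs:
        if cv2.contourArea(q)<60: continue
        w=plane(C,q.reshape(-1,2).mean(0),.05)[:2]-ctr
        if .04<np.hypot(*w)<.1 and w[0]<0: pc.append((cv2.contourArea(q),w,cv2.boundingRect(q)))
    print(n,yaw,ctr,np.round(r[1],1),round(r[2],2),pc)
for n in('is','br'):
  for yaw in(180,0):
    im,C=load(f'{n}_{yaw}');g=cv2.GaussianBlur(im,(3,3),0)
    h=cv2.cvtColor(g,cv2.COLOR_BGR2HSV)
    uv=proj(C,(.526,.409,.03) if n=='is' else (.49,-.41,.03));
    m=cv2.bitwise_and(cv2.inRange(h,(0,0,35),(180,70,200)),cv2.bitwise_not(cv2.inRange(h,(0,60,0),(28,255,255))))
    cv2.imwrite(f'pics/mask_{n}{yaw}.png',m)
    print(n,yaw,[ (np.round(rr[0],4),np.round(rr[1],1),round(rr[2],1)) for c in cv2.findContours(cv2.morphologyEx(m,cv2.MORPH_OPEN,np.ones((5,5))),0,1)[0] if cv2.contourArea(c)>2500 for rr in [rect_plane(C,c,.03)]])
t=[cv2.imread(f'pics/{n}_{y}.png') for n in('is','br') for y in (180,0)]
cv2.imwrite('pics/m4.png',cv2.resize(cv2.vconcat([cv2.hconcat(t[:2]),cv2.hconcat(t[2:])]),(800,600),interpolation=cv2.INTER_AREA))
E
```

```text
s1 180 [0.6204 0.2415] [127.4  82.2] -78.62 [(236.5, array([-0.0415, -0.0489]), (199, 104, 20, 16))]
s1 0 [0.6226 0.2409] [127.5  82.6] -78.74 [(303.0, array([-0.0416, -0.049 ]), (299, 188, 20, 24)), (72.5, array([-0.0148, -0.0535]), (310, 168, 10, 11))]
s2 180 [ 0.6075 -0.0008] [127.1  82. ] -88.37 [(82.0, array([-0.0327, -0.051 ]), (207, 118, 11, 11)), (135.5, array([-0.0547,  0.0313]), (293, 89, 20, 16))]
s2 0 [ 0.6099 -0.0014] [127.1  82. ] -88.78 [(291.5, array([-0.0559,  0.031 ]), (214, 202, 18, 24))]
s3 180 [ 0.593 -0.199] [91.7 82.2] -87.08 [(71.5, array([-0.0363,  0.0287]), (312, 117, 10, 10)), (284.5, array([-0.0383, -0.0671]), (205, 109, 19, 24))]
s3 0 [ 0.596  -0.2173] [127.2  82.3] -87.22 [(193.0, array([-0.0416, -0.0485]), (296, 189, 17, 21))]
is 180 [(array([0.6043, 0.2398]), array([97.8, 73.4]), 15.4), (array([0.5227, 0.4124]), array([88.9, 79. ]), -9.0), (array([0.4421, 0.2407]), array([110.2,  20.8]), -80.8)]
is 0 [(array([0.5247, 0.4117]), array([89. , 78.8]), -9.0), (array([0.6156, 0.2287]), array([99.3, 66.4]), 67.5)]
br 180 [(array([ 0.657 , -0.4819]), array([95. , 71.4]), 0.0), (array([ 0.5926, -0.2184]), array([71. , 67.5]), -90.0), (array([ 0.5382, -0.3979]), array([93.3, 80. ]), 10.0), (array([ 0.5814, -0.6623]), array([275.1,  53.4]), -14.5), (array([ 0.4463, -0.5842]), array([96.6, 75.1]), -0.0)]
br 0 [(array([ 0.4081, -0.585 ]), array([98.2, 75.3]), 2.2), (array([ 0.4091, -0.6617]), array([198.6,  35.5]), 14.4), (array([ 0.5409, -0.3986]), array([89.1, 79.3]), 9.9), (array([ 0.5878, -0.2375]), array([112.3,  61.8]), 68.4)]
```

View pics/m4.png

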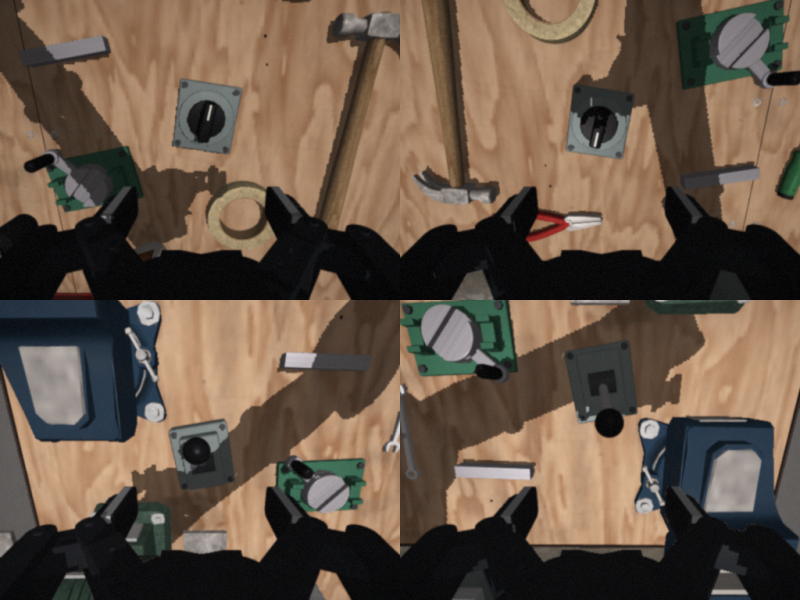

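The dual-yaw views agree, and the hand-eye offset is about 1.15 mm in x.

| Item | Position | Yaw / angle |
|---|---|---|
| Station 1 | (.6215, .2412) | 11.3° |
| Station 2 | (.6087, −.0011) | 1.4° |
| Station 3 | (.595, −.217) | 2.8° |
| Isolator | (.5237, .412) | −9° |
| Brake | (.5396, −.3983) | 10° |
| Hub 1 | – | about +38° |
| Hub 2 | – | about −31° |
| Hub 3 | – | about +47° |

Next I check heights by triangulation, then turn the isolator.

Run:
```python
from h import *
np.set_printoptions(precision=4,suppress=True)
# heights: isolator mark and ball from two wrist yaws
I=[];B=[]
for yaw in(180,0):
    im,C=load(f'is_{yaw}');u,v=proj(C,(.5237,.412,.06)).astype(int);m=np.zeros(im.shape[:2],np.uint8)
    m[v-22:v+22,u-14:u+14]=(im.min(2)>120)[v-22:v+22,u-14:u+14]*255
    c=blob(m,(u,v),40,8,1);I.append((C,c.reshape(-1,2).mean(0)))
    im,C=load(f'br_{yaw}');u,v=proj(C,(.50,-.405,.122)).astype(int)
    m=cv2.inRange(im.max(2),0,35);m2=0*m;m2[v-30:v+30,u-30:u+30]=m[v-30:v+30,u-30:u+30]
    c=blob(m2,(u,v),40,60,7);B.append((C,cv2.minEnclosingCircle(c)[0]));print('ball',B[-1][1],cv2.minEnclosingCircle(c)[1])
print('iso mark',tri(I),'ball',tri(B))
c=np.array([.5237,.412])
for y0 in(171,-9):
    for z,y in((.15,y0),(.05,y0),(.05,y0-90)):
        q=robot.inverse_kinematics([*c,z],[180,0,y]);print(y,None if q is None else np.round(q,0))
```

```text
ball (255.56097412109375, 199.33384704589844) 24.854843139648438
ball (267.59014892578125, 156.2458953857422) 18.293668746948242
iso mark [0.5121 0.415  0.0671] ball [ 0.5067 -0.4027  0.1301]
171 [-60.  38.  35.  74. -21.  75.  56.]
171 [-55.  41.  25.  80. -18.  63.  54.]
81 [-67.  47.  47.  81. -35.  68. -24.]
-9 [ -72.   46.   61.   75.  -39.   81. -112.]
-9 [ -70.   50.   54.   81.  -41.   70. -110.]
-99 [ -7.  55. -62.  78.  48.  75. 101.]
```

Run:
```python
from h import *
c=[.5237,.412]
robot.move_to([.5,.2,.25],[180,0,171]);robot.move_to([*c,.13],[180,0,171]);robot.gripper_to(.5,40)
print(robot.line_to([*c,.050],velocity=.12,f_stop=15)); robot.gripper_to(0,40);print(robot.sense()['finger_gap'],robot.sense()['contact_force'])
for d in(30,60,85,91): robot.line_to([*c,.050],[180,0,171-d],velocity=.03)
s=robot.sense();print(s['eef_rot'],s['torque'],s['finger_gap'],s['time_s'])
robot.gripper_to(.5);robot.line_to([*c,.17],velocity=.3)
robot.move_to([c[0]+.03,c[1],.17],[180,0,180]);robot.pause(.2)
im,C=snap('wrist','is_a');u,v=proj(C,(*c,.03));a=cv2.getRectSubPix(im,(160,120),(u,v));cv2.imwrite('pics/is_ac.png',cv2.resize(a,(480,360)));print(robot.sense()['time_s'])
```

```text
False
0.1540221055305965 [ 0.31327665 -1.47745078  3.94495884]
[1.79975419e+02 4.60685364e-02 8.01075943e+01] [-0.47055363  0.39949358  0.62359319] 0.15513588834513947 27.175
29.7833
```

View pics/is_ac.png

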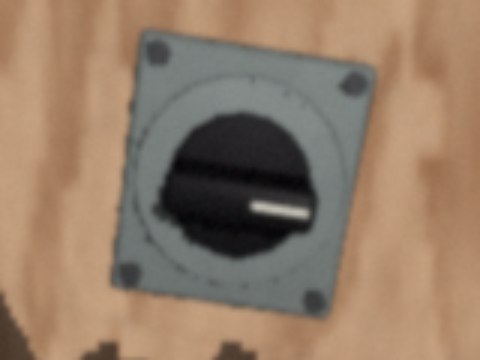

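The isolator grip now lies along the box's y axis, with its mark pointing right at (280,210), so it is off. Next come the cranks.

```bash
cat >> h.py <<'E'
ST={1:(np.array([.6215,.2412]),11.3),2:(np.array([.6087,-.0011]),1.4),3:(np.array([.5949,-.2170]),2.8)}
def crank(k,a0,a1=0,z=.040):
    c,y=ST[k]
    P=lambda a,z:[*(c-.065*np.array([np.cos(np.radians(y+a)),np.sin(np.radians(y+a))])),z]
    O=lambda a:[180,0,y+a]
    robot.move_to(P(a0,.11),O(a0));robot.gripper_to(.5,40)
    if robot.line_to(P(a0,z),velocity=.12,f_stop=12): print('touch',robot.sense()['tool_pos'])
    robot.gripper_to(0,40);print('gap',robot.sense()['finger_gap']*85,robot.sense()['contact_force'])
    n=int(abs(a1-a0)//8)+1
    for a in np.linspace(a0,a1,n+1)[1:]: robot.line_to(P(a,z),O(a),velocity=.06)
    robot.pause(.3);s=robot.sense();print(k,s['tool_pos'][:2]-P(a1,z)[:2],s['eef_rot'][2]-y-a1,s['contact_force'],s['time_s'])
    robot.gripper_to(.45);robot.line_to(P(a1,.12),velocity=.3)
E
python3 - <<'E'
from h import *
np.set_printoptions(precision=4,suppress=True)
im,C=load('s3_180');h=cv2.cvtColor(im,cv2.COLOR_BGR2HSV)
c=blob(cv2.inRange(h,(60,60,5),(100,255,255)),proj(C,(.595,-.217,.01)));print(rect_plane(C,cv2.convexHull(c),.01))
robot.move_to([.5,.25,.2],[180,0,100])
crank(1,38.4)
E
```

```text
(array([ 0.5955, -0.2175]), (127.27435302734375, 82.54662322998047), -87.25715231895447)
gap 14.07452950929085 [-0.9801  0.1917  5.4143]
1 [0.0003 0.0003] -0.004096919046215675 [-1.5976  0.9463  5.1569] 34.475
```

```bash
sed -i 's/\[.5949,-.2170\]/[.5955,-.2174]/' h.py
python3 - <<'E'
from h import *
np.set_printoptions(precision=4,suppress=True)
crank(2,-30.8);crank(3,46.6)
for yaw,sg in((0,-1),(180,1)):
    for k in((3,2,1) if yaw==0 else (1,2,3)):
        c=ST[k][0]
        robot.move_to([c[0]+sg*.03,c[1],.15],[180,0,yaw]);robot.pause(.2);snap('wrist',f't{k}_{yaw}')
print(robot.sense()['time_s'])
t=[]
for k in(1,2,3):
  for yaw in(180,0):
    im,C=load(f't{k}_{yaw}');
    h=cv2.cvtColor(im,cv2.COLOR_BGR2HSV)
    for th in ((65,70,15),(60,60,5)):
        c=blob(cv2.inRange(h,th,(98,255,255)),proj(C,(*ST[k][0],.01)));r=rect_plane(C,cv2.convexHull(c),.01);print(k,yaw,r[0],np.round(r[1],1),round(r[2],2))
    a=cv2.getRectSubPix(im,(160,130),tuple(map(float,proj(C,(*ST[k][0],.03)))));t.append(cv2.resize(a,(266,216),interpolation=cv2.INTER_CUBIC))
m=cv2.vconcat([cv2.hconcat(t[i::2]) for i in(0,1)]);m=np.clip(m*1.6,0,255).astype(np.uint8);cv2.imwrite('pics/m5.png',m)
E
```

```text
gap 14.328474471259865 [-1.6734 -0.5535  5.1064]
2 [ 0.0007 -0.0002] -0.3124863100018451 [-2.7791 -0.9782  9.7768] 38.85
gap 14.592260623078573 [-1.3797  1.5197  4.6902]
3 [-0.0004 -0.0003] -0.024688570459053594 [-2.7987  1.6077  8.2162] 44.1083
52.7667
1 180 [0.6219 0.2408] [127.6  82.3] -78.62
1 180 [0.6219 0.2407] [128.   82.6] -78.72
1 0 [0.6209 0.2417] [127.9  83. ] -79.03
1 0 [0.6208 0.2416] [128.   83.4] -78.88
2 180 [ 0.609  -0.0016] [127.3  82.1] -88.34
2 180 [ 0.6091 -0.0016] [127.6  82.5] -88.39
2 0 [ 0.6085 -0.0006] [127.4  82.6] -88.41
2 0 [ 0.6084 -0.0006] [127.5  83.1] -88.5
3 180 [ 0.5952 -0.2174] [127.2  82.7] -87.15
3 180 [ 0.5952 -0.2173] [127.4  83. ] -87.12
3 0 [ 0.5942 -0.2165] [127.3  83. ] -87.43
3 0 [ 0.5942 -0.2165] [127.4  83.3] -87.28
```

View pics/m5.png

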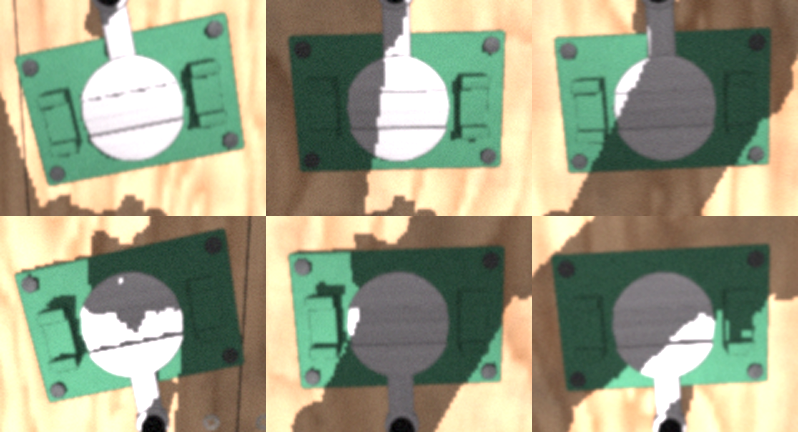

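The slots in all three hubs line up with the lug slots in both rows, with pins at the −x side. The averaged centres agree with my earlier ones to a few tenths of a millimetre. Now bar 1.

```bash
sed -i 's/^ST=.*/ST={1:(np.array([.6214,.2412]),11.2),2:(np.array([.6088,-.0011]),1.55),3:(np.array([.5947,-.2170]),2.75)}/' h.py
cat >> h.py <<'E'
def findbar(im,C,near,z=.018,r=.07):
    h=cv2.cvtColor(cv2.GaussianBlur(im,(3,3),0),cv2.COLOR_BGR2HSV)
    m=cv2.inRange(h,(0,0,40),(180,62,255));u,v=proj(C,(*near,z));best=None
    m=cv2.morphologyEx(m,cv2.MORPH_OPEN,np.ones((5,5)))
    for c in cv2.findContours(m,cv2.RETR_EXTERNAL,cv2.CHAIN_APPROX_NONE)[0]:
        if cv2.contourArea(c)<300: continue
        b=rect_plane(C,c,z)
        if 95<b[1][0]<120 and 13<b[1][1]<26 and np.hypot(*(b[0]-near))<r: 
            if best is None or np.hypot(*(b[0]-near))<np.hypot(*(best[0]-near)): best=b
    return best
def seebar(near,tag,z=.16):
    out=[]
    for s in(90,-90):
        o=.069*(1 if s<0 else -1)   # camera over the bar
        robot.move_to([near[0],near[1]+o,z],[180,0,s]);robot.pause(.25)
        im,C=snap('wrist',f'{tag}_{s}');b=findbar(im,C,near);print(tag,s,b);out.append(b)
        if b is not None: near=b[0]
    return out
def feel(p,th,op=.35):
    """straddle the bar, feel the bench; returns TCP z at touch"""
    robot.move_to([*p,.08],[180,0,th]);robot.gripper_to(op,80)
    robot.line_to([*p,.03],velocity=.12)
    t=robot.line_to([*p,-.006],velocity=.02,f_stop=5);s=robot.sense();print('bench touch',t,s['tool_pos'][2]);return s['tool_pos'][2]
E
python3 - <<'E'
from h import *
np.set_printoptions(precision=4,suppress=True)
for y in(90,-90):
  for p in((.442,.227+.07,.16),(.442,.227-.07,.16)): q=robot.inverse_kinematics(p,[180,0,y]);print(y,None if q is None else np.round(q))
b=seebar(np.array([.442,.227]),'b1');print(robot.sense()['time_s'])
E
```

```text
90 [-66.  22.  39.  97. -15.  67. -22.]
90 [-58.  14.  44. 106. -11.  64. -11.]
-90 [-39.  19.   4.  96.  -2.  66. 146.]
-90 [-28.  12.   7. 105.  -2.  63. 160.]
b1 90 (array([0.4405, 0.23  ]), (110.48892211914062, 19.361135482788086), -80.69113445281982)
b1 -90 (array([0.4405, 0.2301]), (110.44489288330078, 19.312450408935547), -80.60177421569824)
57.6417
```

```bash
cat >> h.py <<'E'
def pick(p,th,tz=None,lift=.10):
    if tz is None: tz=feel(p,th)
    else:
        robot.move_to([*p,.08],[180,0,th]);robot.gripper_to(.35,80)
    g=tz+.0105
    robot.line_to([*p,g],velocity=.1)
    robot.gripper_to(0,80);s=robot.sense();print('grip',s['finger_gap'],s['tool_pos'],s['gripper_force'])
    robot.line_to([*p,lift],velocity=.12);robot.pause(.3);s=robot.sense();print('lift',s['finger_gap'],s['gripper_force'],s['contact_force'],s['time_s'])
    return g
def place(k,g,dz=0):
    c,y=ST[k];O=[180,0,y+90]
    robot.move_to([*c,.10],O);robot.pause(.3);s=robot.sense();print('over',s['finger_gap'],s['gripper_force'],s['contact_force'])
    h=g+.026
    robot.line_to([*c,h+.012],velocity=.1)
    t=robot.line_to([*c,h-.001],velocity=.03,f_stop=8);s=robot.sense();print('down',t,'above home mm',(s['tool_pos'][2]-h)*1e3,s['contact_force'],s['finger_gap'],s['time_s'])
    return (s['tool_pos'][2]-h)*1e3
E
python3 - <<'E'
from h import *
np.set_printoptions(precision=4,suppress=True)
g=pick(np.array([.4405,.2300]),99.35);print('g',g)
r=place(1,g)
if r<3:
    robot.gripper_to(.35)
    c,y=ST[1];robot.line_to([*c,.12],velocity=.2)
im,C=snap('wrist','p1');a=cv2.getRectSubPix(im,(240,180),tuple(map(float,proj(C,(*ST[1][0],.03)))));cv2.imwrite('pics/p1c.png',cv2.resize(a,(720,540)))
print(robot.sense()['time_s'])
E
```

```text
bench touch True -0.00030367261381480243
grip 0.1777775238544941 [0.4402 0.23   0.0103] 78.32603216171265
lift 0.1793862588537714 78.2680892944336 [ 0.4724  1.1198 -2.2383] 63.775
g 0.010196327386185198
over 0.1769687983153219 78.30787181854248 [-1.4359  0.2773 -2.5124]
down True above home mm 0.2413024867918001 [-0.3787  0.3751  4.6323] 0.17480974029636512 65.925
66.8417
```

View pics/p1c.png

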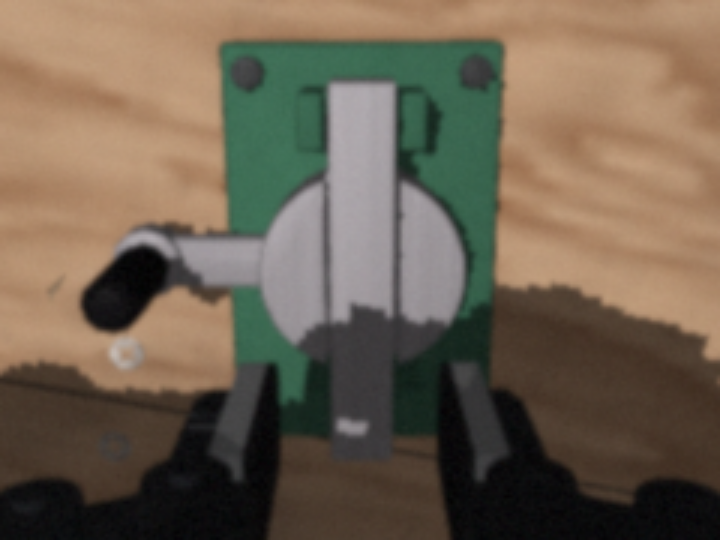

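Bar 1 sits in the slots across both lugs and the hub, in crop columns 330–395 and rows 80–455. Now bar 2.

```bash
cat > go.py <<'E'
from h import *
import sys
np.set_printoptions(precision=4,suppress=True)
k=int(sys.argv[1]);near=np.array([float(sys.argv[2]),float(sys.argv[3])])
robot.line_to(robot.sense()['tool_pos']+[0,0,.04],velocity=.3)
b=[x for x in seebar(near,f'b{k}') if x is not None]
if not b: sys.exit('no bar')
p=np.mean([x[0] for x in b],0);th=b[-1][2]%180
g=pick(p,th,-.0003)
if robot.sense()['finger_gap']<.15: sys.exit('lost')
r=place(k,g)
if robot.sense()['finger_gap']<.15 or abs(r)>2.5: sys.exit('bad place')
robot.gripper_to(.35);c,y=ST[k];robot.line_to([*c,.16],velocity=.2);robot.pause(.2)
im,C=snap('wrist',f'p{k}');print('placed',findbar(im,C,c,.044,.03),c,y,robot.sense()['time_s'])
E
python3 go.py 2 .444 -.013
```

```text
b2 90 (array([ 0.4454, -0.0096]), (110.43184661865234, 19.572467803955078), -77.43085956573486)
b2 -90 (array([ 0.4453, -0.0095]), (110.50131225585938, 19.474218368530273), -77.71583843231201)
grip 0.1765199992700712 [ 0.4459 -0.0096  0.0112] 78.44481110572815
lift 0.18100626755554738 78.28812003135681 [ 0.0295 -0.2486 -3.4657] 76.0833
over 0.17917584748343576 78.34723949432373 [-0.4944  0.4413 -2.9344]
down True above home mm 1.0434024373321762 [-0.3189  0.6923  4.8587] 0.1803798329812547 78.15
placed None [ 0.6088 -0.0011] 1.55 79.4667
```

```bash
python3 go.py 3 .416 -.238
python3 - <<'E'
import cv2
from h import *
t=[]
for k in(2,3):
    im,C=load(f'p{k}');t.append(cv2.resize(cv2.getRectSubPix(im,(200,200),tuple(map(float,proj(C,(*ST[k][0],.03))))),(400,400)))
cv2.imwrite('pics/p23.png',cv2.hconcat(t))
E
```

```text
b3 90 (array([ 0.4156, -0.2385]), (109.88491821289062, 19.378629684448242), 87.96066284179688)
b3 -90 (array([ 0.4156, -0.2381]), (111.15274047851562, 19.458913803100586), 87.98115539550781)
grip 0.17671474678437224 [ 0.416  -0.2387  0.0112] 78.49957466125488
lift 0.17886729412555288 78.28634977340698 [-1.2247  0.864  -2.9089] 89.775
over 0.17384118461320466 78.32270622253418 [-0.7324  0.0951 -3.0404]
down True above home mm 1.16953512275568 [-1.012  -0.3553  3.9409] 0.17134945413494287 91.9
placed None [ 0.5947 -0.217 ] 2.75 93.2167
```

View pics/p23.png

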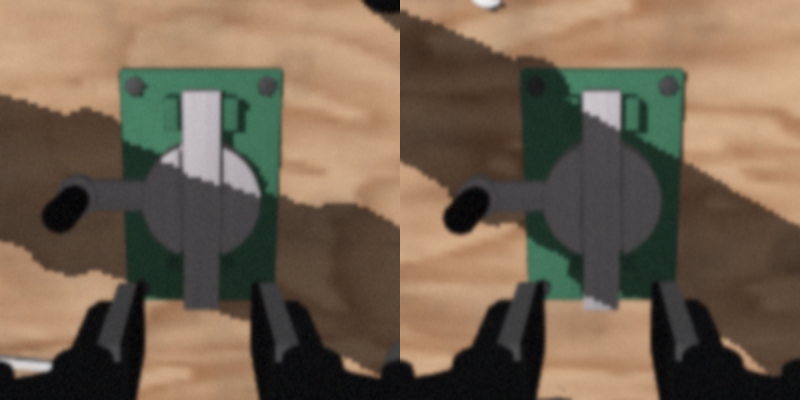

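Both bars lie across their hubs and lugs. Next, a numeric centring check and a clearance estimate for the grinder before the brake.

Run:
```python
from h import *
np.set_printoptions(precision=4,suppress=True)
for k in(1,2,3):
    im,C=load(f'p{k}');c,y=ST[k];ex=np.array([np.cos(np.radians(y)),np.sin(np.radians(y))]);ey=np.array([-ex[1],ex[0]])
    h=cv2.cvtColor(cv2.GaussianBlur(im,(3,3),0),cv2.COLOR_BGR2HSV)
    gr=(h[:,:,1]<75)
    L=np.arange(-75,75,.5);f=[]
    for t in L: f.append(np.mean([gr[tuple(np.round(proj(C,(*(c+ex*x/1e3+ey*t/1e3),.044))).astype(int)[::-1])] for x in(-4,-2,0,2,4)]))
    on=L[np.array(f)>.5];on=on[np.abs(on)<66];print(k,on.min(),on.max(),(on.min()+on.max())/2)
a,b=cam('scene'),cam('side')
print('grinder',[tri([(a,np.array(p)*.64),(b,np.array(q)*.64)]) for p,q in[((590,320),(358,150)),((630,380),(355,200))]])
print('vise',tri([(a,np.array((612,410))*.64),(b,np.array((478,135))*.64)]))
u=np.array([np.cos(np.radians(10)),np.sin(np.radians(10))]);c=np.array([.5396,-.3983])
for s in(-.08,.018):
  for yw in (-170,10):
    q=robot.inverse_kinematics([*(c+u*s),.112],[180,0,yw]);print(s,yw,None if q is None else np.round(q))
```

```text
1 -55.0 65.5 5.25
2 -54.0 65.0 5.5
3 -55.5 64.5 4.5
grinder [array([ 0.6282, -0.4012,  0.1831]), array([ 0.6544, -0.5058,  0.0011])]
vise [ 0.3653 -0.4815  0.2037]
-0.08 -170 [ 37.  31.   4.  85.  -2.  64. 142.]
-0.08 10 [ 14.  35.  41.  86. -24.  68. -21.]
0.018 -170 [ 33.  38.   2.  73.  -2.  70. 135.]
0.018 10 [ 12.  43.  40.  74. -27.  73. -28.]
```

Run:
```python
from h import *
for k in(1,2,3):
    im,C=load(f'p{k}');c,y=ST[k];ey=np.array([-np.sin(np.radians(y)),np.cos(np.radians(y))])
    for s in(1,-1):
        L=np.arange(48,63,.5)*s
        g=np.array([cv2.getRectSubPix(im,(9,1),tuple(map(float,proj(C,(*(c+ey*t/1e3),.044))))).mean((0,1)) for t in L])
        r=g[:,2]-g[:,1];d=np.abs(np.diff(cv2.GaussianBlur(g.astype(np.float32),(1,5),0),axis=0)).sum(1);i=d.argmax();print(k,'edge',(L[i]+L[i+1])/2,g[0].round(),g[-1].round())
```

```text
1 edge 54.75 [172. 168. 173.] [ 84. 108.  61.]
1 edge -54.75 [60. 58. 60.] [45. 58. 74.]
2 edge 54.75 [192. 188. 194.] [ 95. 121.  69.]
2 edge -54.75 [67. 66. 68.] [113. 143. 178.]
3 edge 54.75 [197. 193. 199.] [ 98. 125.  72.]
3 edge -50.25 [84. 82. 85.] [101. 131. 169.]
```

All three bars are centred: ends at ±54.75 mm, and bar 3's second reading is a shadow edge. Now the brake, with the tool tilted back for clearance from the grinder.

Run:
```python
from h import *
np.set_printoptions(precision=4,suppress=True)
u=np.array([np.cos(np.radians(10)),np.sin(np.radians(10)),0]);c=np.array([.5396,-.3983,0])
z=np.sin(np.radians(15))*u-np.cos(np.radians(15))*np.array([0,0,1]);yv=np.cross(z,-u);yv/=np.linalg.norm(yv);x=np.cross(yv,z)
O=Rn.from_matrix(np.c_[x,yv,z]).as_euler('xyz',degrees=True);print(O)
P=lambda s,h:list(c+u*s+[0,0,h])
robot.line_to(robot.sense()['tool_pos']+[0,0,.08],velocity=.3);robot.gripper_to(0,40)
robot.move_to(P(-.085,.24),O);robot.line_to(P(-.085,.112),velocity=.2)
t=robot.line_to(P(.012,.112),velocity=.06,f_stop=30);s=robot.sense();print(t,(s['tool_pos']-c)@u,s['contact_force'])
t=robot.line_to(P(.024,.112),velocity=.03,f_stop=20);s=robot.sense();print(t,(s['tool_pos']-c)@u,s['contact_force'],s['time_s'])
robot.line_to(P(-.06,.112),velocity=.2);robot.line_to(P(-.085,.26),velocity=.3)
robot.move_to([.46,-.40,.26],[180,0,180]);robot.pause(.2)
im,C=snap('wrist','bra');cv2.imwrite('pics/brac.png',cv2.resize(cv2.getRectSubPix(im,(200,150),tuple(map(float,proj(C,(c[0],c[1],.06))))),(600,450)))
B=[]
q=proj(C,P(.038,.122));print('ball expected on px',q-proj(C,(c[0],c[1],.06))+[100,75])
```

```text
[-180.   15. -170.]
False 0.011662195128706355 [-0.7792  0.2068 -0.5743]
False 0.01794577813431264 [-11.6205   0.5037   2.9943] 99.0333
ball expected on px [106.1744 126.1028]
```

View pics/brac.png

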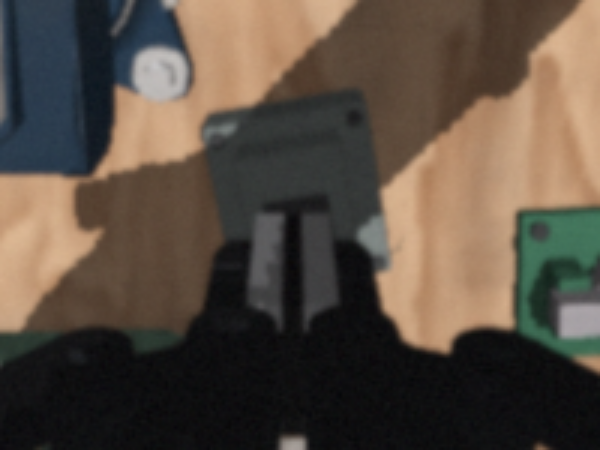

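The ball is hidden by the fingers. The push stalled at the expected end stop (18 mm of 24 commanded, 11.6 N). I park the arm and check from the fixed cameras.

Run:
```python
from h import *
robot.move_to([.35,.0,.35],[180,0,180]);robot.pause(.3)
t=[]
for n in('scene','side'):
    im=robot.grab_frame(n)[:,:,::-1].copy();C=cam(n)
    for s in(-1,1):
        q=proj(C,[.5396+s*.038*.985,-.3983+s*.038*.174,.122]);print(n,s,q)
    q=proj(C,[.56,-.13,.05]) ;t.append(cv2.resize(cv2.getRectSubPix(im,(230,170) if n=='scene' else (230,170),tuple(map(float,q))),(400,296),interpolation=cv2.INTER_CUBIC));print('crop origin',q-[115,85])
cv2.imwrite('pics/fin.png',cv2.hconcat(t));print(robot.sense()['time_s'],robot.sense()['contact_force'])
```

```text
scene -1 [364.28852774 243.43748028]
scene 1 [367.03596534 226.24844908]
crop origin [174.83015372 131.98038785]
side -1 [264.40863674 111.06713792]
side 1 [244.09292359 113.05604902]
crop origin [136.18302723  89.48177298]
102.9083 [0.05779347 0.69335659 1.17438701]
```

View pics/fin.png

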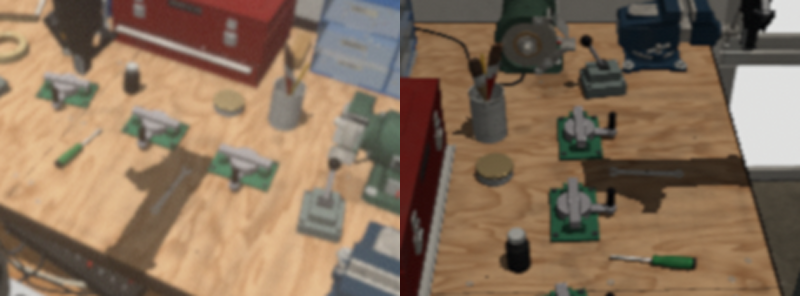

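The ball now reads side px (244,113.6), against (244.1,113.1) expected for fully applied. The bars are home and the bottle is standing, so I'm handing in.

```bash
python3 -c "
from station import robot
print(robot.close_job())"
```

```text
the job is handed in; nothing more can be done
None
```

The job is handed in at about 103 s of the 210 s limit: isolator off, all three hubs aligned, three bars home and centred, brake fully over and the bottle standing, all checked in camera views; no verdict came back.

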